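# Transfer the fossil row to the storage rack in reverse order

### The job

Four cleaned fossils stand in a row on the white drying rack. Move them all to the wooden storage rack so that they stand there in the reverse order, judged by the robot's left and right: the fossil at the left end of the drying rack goes on the storage rack's right-end pad, the next on the pad beside it, and so on. Stand each one upright in the middle of its own pad and let none of them topple on the way.

Things in the scene. Friction and masses are not known exactly. Their poses are not given: they have to be found in the camera images.
- vertebra_center (a point): Fossil vertebra: grey-brown spool standing on its flat end, round with a slight waist, 42 mm across its rims, 46 mm high, about 130 g. Graspable at any yaw. This point is its centre, half-way up (23 mm above its underside); z is up. At the start its y is along the row to within 0.25 rad.
- armour_center (a point): Fossil armour plate: grey-brown rounded block 36 mm along its own x, 46 mm along its own y, 44 mm high including the 10 mm high narrow keel (along y) on its top, about 150 g. Grasp it over the 36 mm between its flat x faces, which reach up to 34 mm. This point is its centre, half-way up (22 mm above its underside); z is up. At the start its y is along the row to within 0.25 rad.
- tooth_center (a point): Fossil tooth standing on its root, crown up: grey-brown round root 33 mm in diameter up to 36 mm height, then tapering to a blunt point at 58 mm, about 100 g. Graspable on the root at any yaw. This point is its centre, half-way up (29 mm above its underside); z is up. At the start its y is along the row to within 0.25 rad.
- knuckle_center (a point): Fossil knuckle end of a limb bone: grey-brown block 30 mm along its own x, 36 mm along its own y (48 mm over the two round side-by-side rolls that lie along x on its top), 48 mm high, about 120 g. Grasp it over the 30 mm between its flat x faces. This point is its centre, half-way up (24 mm above its underside); z is up. At the start its y is along the row to within 0.25 rad.
- cradle_vertebra: Fixed flat foam cradle on the drying rack, blue-grey, round, 60 mm in diameter, 8 mm thick, on which the vertebra stands at the start. Stays in place and so still shows where in the row the vertebra stood. Origin: centre of its underside; its top is 20 mm above the table.
- cradle_armour: Fixed flat foam cradle on the drying rack, blue-grey, square, 60 x 60 mm, 8 mm thick, on which the armour stands at the start. Stays in place and so still shows where in the row the armour stood. Origin: centre of its underside; its top is 20 mm above the table.
- cradle_tooth: Fixed flat foam cradle on the drying rack, blue-grey, hexagonal, 62 mm over its corners, 8 mm thick, on which the tooth stands at the start. Stays in place and so still shows where in the row the tooth stood. Origin: centre of its underside; its top is 20 mm above the table.
- cradle_knuckle: Fixed flat foam cradle on the drying rack, blue-grey, oblong, 64 mm along x, 42 mm along y, 8 mm thick, on which the knuckle stands at the start. Stays in place and so still shows where in the row the knuckle stood. Origin: centre of its underside; its top is 20 mm above the table.
- drying_rack: The rack the fossils start on: fixed white plastic board with round ends, 366 mm long (its y), 68 mm wide (its x), 12 mm thick, carrying the four cradles in a row at y = +108, +36, -36, -108 mm of its frame, in any order. Origin: centre of its underside, on the table; +y points to the robot's left.
- storage_rack: The rack to fill: fixed brown wooden board, 334 mm long (its y), 68 mm wide (its x), with low end cheeks 26 mm high and four grey pads, each 62 x 62 mm, centred at x = 0 and y = +108, +36, -36, -108 mm of its frame; their tops are 20 mm above the table. Empty at the start. Origin: centre of its underside, on the table; +y points to the robot's left.
There are look-alikes about, which are no part of the job. What is shaped like the part that bears vertebra_center but yellow is not meant.

How it is judged:
By the outcome, as a careful person would: the job done as asked, in the order asked, and still so for the second after the job is handed in, with the robot touching nothing.
It also fails if it takes over 99 s, if anything falls off the work surface, if the arm or the gripper's body presses on something with over 40 N, if the wrist force passes 120 N, or if a joint passes its speed limit or range.

### The arm

A 7-joint arm with a two-finger parallel gripper is mounted at the origin on the work surface. World frame = base frame: x ahead of the robot, y to its left, z up, the work surface at z = 0. Lengths are in m, angles in rad, forces in N, time in s.
With the tool pointing down it reaches from about 0.4 to 0.9 m from the base axis. Payload 5.5 kg.
Tool frame: the origin (TCP) lies between the finger pads; the fingertips stand 8 mm ahead of it and the grasp point (between the pads) lies 11 mm behind it; z points along the fingers, y is the direction in which the jaws open and shut (so a half turn about z gives the same grasp; the last joint's range is limited). The gripper opens to 85 mm and grips with 20 to 120 N. Pads are 22 mm wide; open, the fingers measure 114 mm over their backs; the gripper's body (76 mm by 85 mm) begins 54 mm behind the grasp point. The pads swing forward as they close: fully open they stand 13 mm farther back than shut.
Start: joints at [-1.058, 0.501, -0.427, 1.55, 0.221, 1.138, -0.21], TCP at [0.161, 0.63, 0.239] pointing down, gripper open.
Joint ranges: [-2.88, 2.88], [-0.31, 2.03], [-1.54, 1.56], [0.2, 2.42], [-1.41, 4.55], [0.19, 2.02], [-2.57, 2.57]. Speed limits (rad/s): [2.57, 2.57, 3.14, 3.14, 3.14, 3.14, 3.14].

### API

Orientations are given as a unit quaternion [x, y, z, w].
In Python, from plant import robot, imaging gives the robot as it stands.
- The arm moves only by the shell command python3 -m handwheel 'ROWS'. ROWS is JSON, a list that holds one entry, the list of rows, each a list of 7 numbers: the turn, a rotation vector about the tool's x, y, z in degrees, then the shift along the tool's x, y, z in m, then the opening, from 0 (shut) to 1 (fully open). In form: [[[rx, ry, rz, x, y, z, jaw], ...]]. A call has 1 to 12 rows; each row is the pose to reach, as a shift and turn from the pose commanded when the call began, along the tool's axes at that moment; what a row does not reach only later rows make up. A row lasts 1/8 s, in which the tool goes at most 62.5 mm and 10.7 degrees, less where a joint would pass 70% of its speed; a pose out of reach is approached as far as the arm can. A call with a gripper value outside its range is refused whole. The fingers move at their own pace and stop on an object; the grip force is fixed at half the most. Time passes only in rows, so rows that repeat a pose let the fingers close. It gives the time, the measured TCP pose, the force and the opening at its end, in the units of the state.
- robot.read_state(): the state, without advancing time (a new reading comes with each control period).
- imaging.snapshot(name): name is "scene" or "side" or "wrist"; returns the picture (400x640x3 uint8, red, green, blue); there is no depth.
- imaging.camera_params(name): a dict with "intrinsics" (3x3 intrinsics, pixels), "k1" (the pictures are not rectified: a ray, as slopes to the right and down, at radius r is drawn at 1 + k1 r^2 times it, then the intrinsics apply), "extrinsics" (4x4, takes a point from camera to world coordinates); the wrist camera has in their place "tool_from_camera" (4x4, takes a point from camera to tool coordinates, whose origin is the TCP and whose axes are the flange's). Camera axes: x right, y down, z forward; pixel columns grow to the right and rows downward; lengths in m; the calibration is good to about 2 mm. A picture is of the moment at which its call begins: read the wrist's pose just before it. camera_params takes no time and is no camera call.
- robot.finish_job(): hands the job in, once; it reports no verdict.
The state is a dict: "time_s": time; "joint_positions": joint angles; "joint_vel": joint speeds; "joint_torque": joint torques, N m; "eef_pos": TCP position; "orientation": TCP orientation; "wrist_force": force on the tool from outside, world axes, zero at the start; "moment": the same for the moment, N m; "grip_width": opening from 0.0 (shut) to 1.0 (fully open).
Only numpy, scipy, OpenCV 4.12 (cv2) and the standard library are available. Lean on these libraries where they do the work, as an engineer would, in place of code of your own. Each camera call takes 0.05 s, during which the arm holds its last target.

## Working session

There is one attempt and no reset: what is moved stays moved. The work goes in short steps, Python scripts to look and compute and a shell command to move; the robot and the scene stay as the last step left them, time stands still between calls to the robot, and variables do not carry over. Pictures are saved under pics/ and viewed, and the job is handed in when it is done.

```bash
ls; mkdir -p pics
python3 - <<'E'
from plant import robot, imaging
import cv2
s=robot.read_state(); print(s)
for n in ["scene","side","wrist"]:
    p=imaging.camera_params(n); print(n,p)
    im=imaging.snapshot(n); cv2.imwrite(f"pics/{n}0.png",im[:,:,::-1])
E
```

```text
pics
{'time_s': 0.0, 'joint_positions': array([-1.05780302,  0.50186471, -0.42679267,  1.5514646 ,  0.22082203,
        1.13830177, -0.21029473]), 'joint_vel': array([ 0.00012236,  0.0013527 , -0.00014702, -0.00074293,  0.00054994,
        0.0028144 , -0.0012281 ]), 'joint_torque': array([ 5.45487983e-04, -5.69514513e+01, -5.81605822e+00, -2.80945748e+01,
        1.05606567e-02,  1.18742572e-02, -3.98901978e-07]), 'eef_pos': array([0.16056105, 0.62914779, 0.23824282]), 'orientation': array([ 1.24535630e-01,  9.92214645e-01, -9.76735463e-04, -1.47602026e-04]), 'wrist_force': array([-0.09520357,  0.19106389, -0.67952515]), 'moment': array([ 0.02251423, -0.00191422,  0.01179953]), 'grip_width': 1.0036283491060198}
scene {'intrinsics': array([[384.3278046 ,   0.        , 322.2256176 ],
       [  0.        , 384.3278046 , 199.00317644],
       [  0.        ,   0.        ,   1.        ]]), 'k1': -0.09569042324175944, 'extrinsics': array([[-0.09560529,  0.85580334, -0.50838988,  0.92946658],
       [ 0.99540887,  0.07985389, -0.0527688 ,  0.00661116],
       [-0.00456281, -0.51110077, -0.85
[... 414 characters left out ...]
40206562],
       [ 0.00307555, -0.663802  , -0.74790203,  0.5939419 ],
       [ 0.        ,  0.        ,  0.        ,  1.        ]])}
wrist {'intrinsics': array([[333.11786605,   0.        , 311.4084066 ],
       [  0.        , 333.11786605, 202.65402659],
       [  0.        ,   0.        ,   1.        ]]), 'k1': -0.05953717108550875, 'tool_from_camera': array([[-3.31633726e-04, -9.49845220e-01, -3.12720241e-01,
         8.10523467e-02],
       [ 9.99999942e-01, -2.91639778e-04, -1.74664288e-04,
        -5.57367168e-05],
       [ 7.47023774e-05, -3.12720280e-01,  9.49845261e-01,
        -1.33559232e-01],
       [ 0.00000000e+00,  0.00000000e+00,  0.00000000e+00,
         1.00000000e+00]])}
```

View pics/scene0.png

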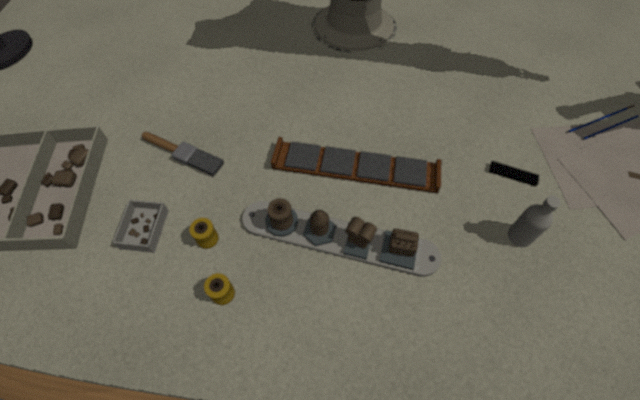

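View pics/side0.png

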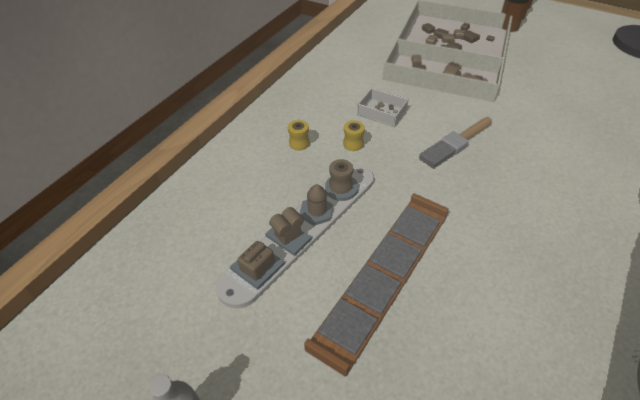

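View pics/wrist0.png

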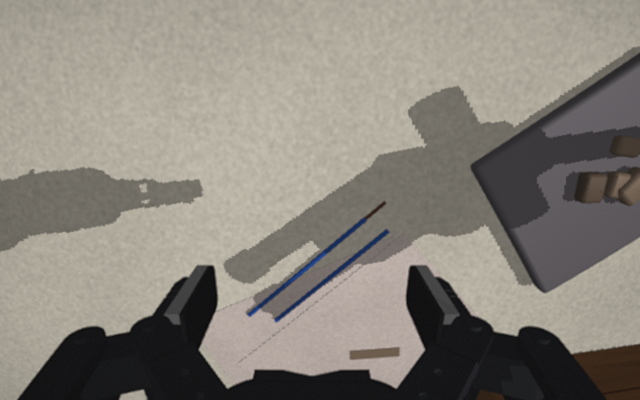

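Scene view: base at the top, image right is the robot's left (+y). Drying rack from (245,215) to (437,265), with vertebra (280,212), tooth (318,222), knuckle (360,235) and armour (403,243) from right to left. The storage rack has pads at about (303,157) to (411,172). The yellow spools at (204,233) and (219,289) are decoys.

```bash
cat > h.py <<'E'
import numpy as np, cv2
from plant import robot, imaging
from scipy.spatial.transform import Rotation as R
def ext(n,st=None):
    p=imaging.camera_params(n)
    if n!="wrist": return p,np.array(p["extrinsics"])
    st=st or robot.read_state()
    T=np.eye(4);T[:3,:3]=R.from_quat(st["orientation"]).as_matrix();T[:3,3]=st["eef_pos"]
    return p,T@np.array(p["tool_from_camera"])
def rays(p,E,px):
    px=np.atleast_2d(np.array(px,float)); K=np.array(p["intrinsics"])
    u=cv2.undistortPoints(px.reshape(-1,1,2),K,np.array([p["k1"],0,0,0,0.])).reshape(-1,2)
    d=np.c_[u,np.ones(len(u))]@E[:3,:3].T
    return E[:3,3],d
def onz(n,px,z,pe=None):
    p,E=pe or ext(n); o,d=rays(p,E,px)
    return o+d*((z-o[2])/d[:,2])[:,None]
def project(n,P,pe=None):
    p,E=pe or ext(n); c=(np.atleast_2d(P)-E[:3,3])@E[:3,:3]
    x=c[:,:2]/c[:,2:]; K=np.array(p["intrinsics"]); r2=(x**2).sum(1,keepdims=True)
    x=x*(1+p["k1"]*r2); return x*K[0,0]+K[:2,2]
E
python3 - <<'E'
import cv2
a=cv2.imread("pics/scene0.png")[120:290,225:455]; cv2.imwrite("pics/s0z.png",cv2.resize(a,None,fx=3.4,fy=3.4,interpolation=2))
a=cv2.imread("pics/side0.png")[140:390,200:460]; cv2.imwrite("pics/d0z.png",cv2.resize(a,None,fx=2.4,fy=2.4,interpolation=2))
import numpy as np
from h import *
for n,px in (("scene",[[303,157],[339,163],[375,167],[411,172]]),("side",[[415,224],[396,255],[372,288],[347,327]])): print(np.round(onz(n,px,.02),3))
for n,px in (("scene",[[280,212],[318,222],[360,235],[403,243]]),("side",[[342,178],[317,200],[287,228],[257,258]])): print(np.round(onz(n,px,.045),3))
im=cv2.imread("pics/scene0.png"); print(im[157,303],im[167,375],im[154,322],im[258,425], im[233,316])
E
```

```text
[[ 0.472 -0.079  0.02 ]
 [ 0.48  -0.006  0.02 ]
 [ 0.483  0.065  0.02 ]
 [ 0.488  0.136  0.02 ]]
[[ 0.466 -0.079  0.02 ]
 [ 0.469 -0.006  0.02 ]
 [ 0.477  0.066  0.02 ]
 [ 0.482  0.14   0.02 ]]
[[ 0.614 -0.101  0.045]
 [ 0.627 -0.032  0.045]
 [ 0.645  0.041  0.045]
 [ 0.653  0.114  0.045]]
[[ 0.612 -0.095  0.045]
 [ 0.624 -0.029  0.045]
 [ 0.637  0.046  0.045]
 [ 0.645  0.116  0.045]]
[52 54 56] [59 59 60] [25 39 64] [105 115 116] [21 28 28]
```

View pics/s0z.png

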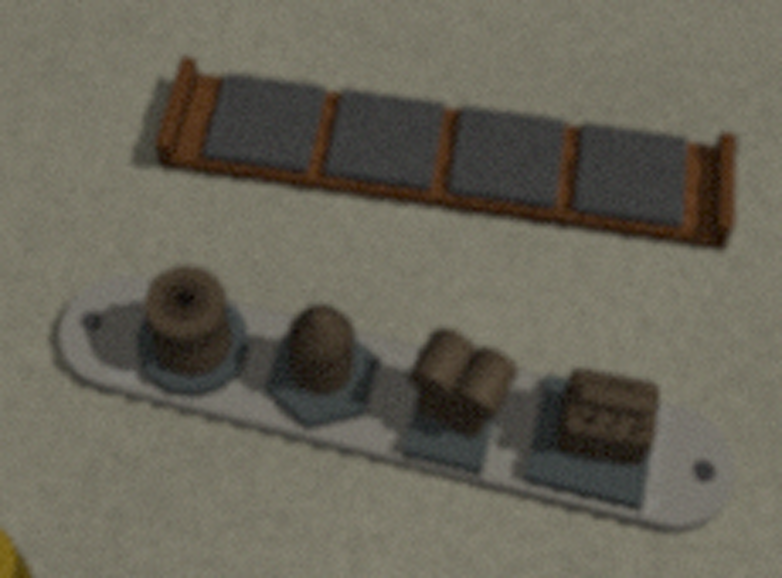

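View pics/d0z.png

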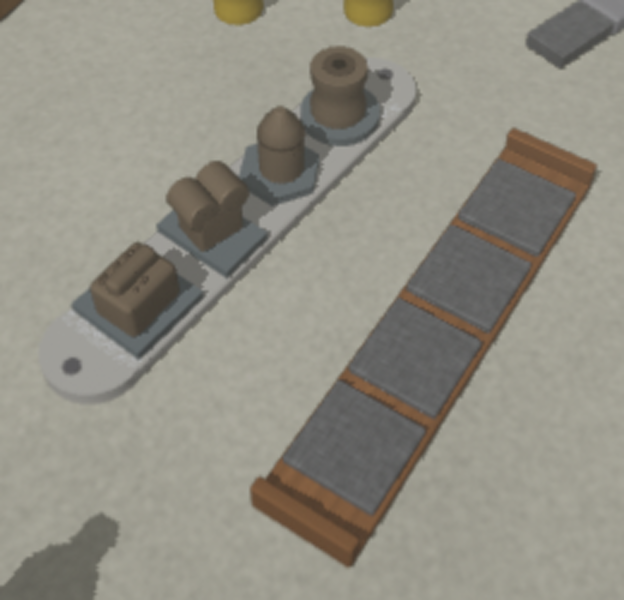

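```bash
python3 -m handwheel '[[[0,0,83,-0.504,-0.398,-0.09,1],[0,0,83,-0.504,-0.398,-0.09,1],[0,0,83,-0.504,-0.398,-0.09,1],[0,0,83,-0.504,-0.398,-0.09,1],[0,0,83,-0.504,-0.398,-0.09,1],[0,0,83,-0.504,-0.398,-0.09,1],[0,0,83,-0.504,-0.398,-0.09,1],[0,0,83,-0.504,-0.398,-0.09,1],[0,0,83,-0.504,-0.398,-0.09,1],[0,0,83,-0.504,-0.398,-0.09,1],[0,0,83,-0.504,-0.398,-0.09,1],[0,0,83,-0.504,-0.398,-0.09,1]]]'
python3 -m handwheel '[[[0,0,0,0,0,0,1],[0,0,0,0,0,0,1]]]'
python3 - <<'E'
from h import *
import pickle
s=robot.read_state(); im=imaging.snapshot("wrist"); cv2.imwrite("pics/w1.png",im[:,:,::-1]); pickle.dump(s,open("w1.pkl","wb")); print(s["eef_pos"],s["orientation"],s["joint_positions"],s["joint_vel"].round(3))
E
```

```text
time_s: 1.65
eef_pos: [0.5515, 0.1172, 0.3291]
orientation: [0.752, 0.659, -0.0, 0.0]
wrist_force: [-0.9, 0.6, -0.2]
grip_width: 0.999
time_s: 1.9
eef_pos: [0.5496, 0.1216, 0.329]
orientation: [0.75, 0.662, -0.0, -0.0]
wrist_force: [-0.8, -0.0, 0.6]
grip_width: 0.999
[0.54960437 0.1215534  0.32901167] [ 7.49713098e-01  6.61762801e-01 -1.57207617e-04 -4.91086167e-04] [-0.35162725  0.23683239  0.10420503  1.67807684 -0.02668453  1.22876095
 -0.36580165] [-0.003 -0.003  0.007 -0.005  0.002  0.001  0.001]
```

View pics/w1.png

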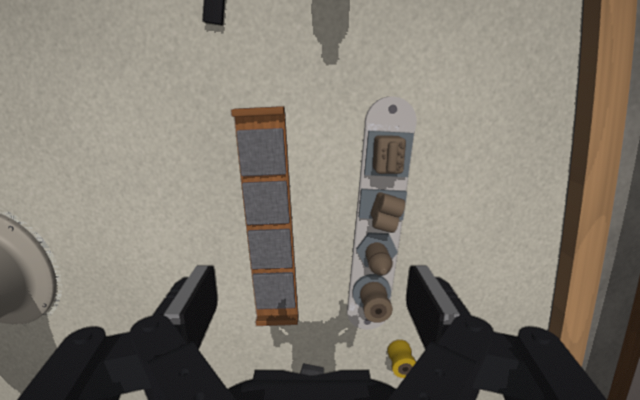

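The wrist view shows both racks whole: pads at (262,152), (265,202), (269,248) and (273,292). The cradles are at (388,155), (382,208), (375,255) and (372,297), with the fossils on them.

```bash
cat > pads.py <<'E'
from h import *
import pickle
s=pickle.load(open("w1.pkl","rb"))
for n,f,box in (("wrist","w1",(225,100,300,325)),("scene","scene0",(265,130,450,195)),("side","side0",(300,190,450,375))):
    im=cv2.imread(f"pics/{f}.png").astype(int); x0,y0,x1,y1=box
    sat=im.max(2)-im.min(2); v=im.max(2)
    bg=np.median(v[y0:y1,x0:x1])
    thr={"wrist":105,"scene":75,"side":125}[n]
    m=np.zeros(v.shape,np.uint8); m[y0:y1,x0:x1]=((sat<14)&(v<thr))[y0:y1,x0:x1]
    m=cv2.morphologyEx(m,cv2.MORPH_OPEN,np.ones((5,5)))
    cs=cv2.findContours(m,0,1)[0]
    pe=ext(n,s)
    out=[]
    for c in cs:
        if cv2.contourArea(c)<300: continue
        P=onz(n,c.reshape(-1,2).astype(float),.02,pe)
        r=cv2.minAreaRect((P[:,:2]*1000).astype(np.float32)); out.append((r[0],r[1],r[2]))
    print(n)
    for o in sorted(out,key=lambda o:-o[0][1]): print(np.round(o[0],1),np.round(o[1],1),round(o[2],1))
E
python3 pads.py
python3 - <<'E'
import cv2
a=cv2.imread("pics/w1.png")[90:330,335:435]; 
b=cv2.imread("pics/w1.png")[90:330,215:315]
import numpy as np
cv2.imwrite("pics/w1z.png",cv2.resize(np.hstack([b,a]),None,fx=2.5,fy=2.5,interpolation=2))
E
```

```text
wrist
[482.6 135.3] [61.  60.5] 85.3
[476.6  64.4] [61.3 60.8] 85.2
[470.8  -6.6] [61.9 60.6] 85.1
[465.2 -77.3] [62.6 60.5] 85.4
scene
[485.8 132.8] [60.5 62.8] 87.5
[480.1  61.9] [60.6 60.9] 87.3
[474.3  -9.4] [60.7 61.4] 85.1
[468.4 -80.6] [61.5 61.7] 85.4
side
[482.8 136.5] [62.2 61.9] 85.5
[476.9  65.5] [63.3 62. ] 85.3
[471.   -5.1] [63.2 61.9] 84.6
[624.8 -29.8] [155.6  64.2] 81.4
[465.1 -76.7] [64.  61.8] 85.3
```

View pics/w1z.png

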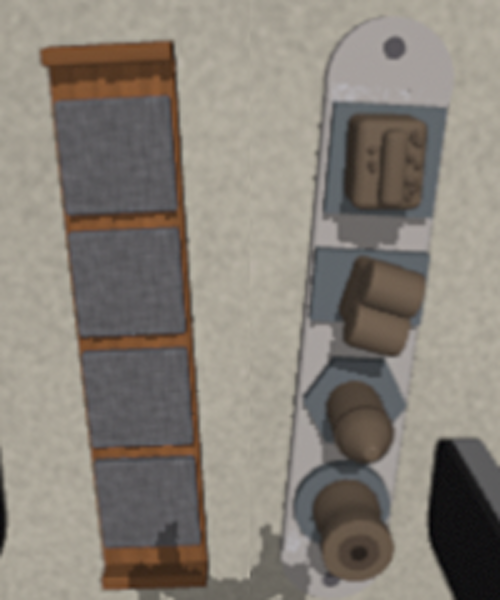

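```bash
python3 -m handwheel '[[[0,0,2.4,-0.128,0.102,0.03,1],[0,0,2.4,-0.128,0.102,0.03,1],[0,0,2.4,-0.128,0.102,0.03,1],[0,0,2.4,-0.128,0.102,0.03,1],[0,0,2.4,-0.128,0.102,0.03,1]]]'
python3 - <<'E'
from h import *
import pickle
s=robot.read_state(); im=imaging.snapshot("wrist"); cv2.imwrite("pics/w2.png",im[:,:,::-1]); pickle.dump(s,open("w2.pkl","wb")); print(s["eef_pos"],s["orientation"],s["joint_positions"],s["joint_vel"].round(3))
a=im[0:280,200:420,::-1]; cv2.imwrite("pics/w2z.png",cv2.resize(a,None,fx=2.1,fy=2.1,interpolation=2))
E
```

```text
time_s: 2.58
eef_pos: [0.6352, -0.0185, 0.2991]
orientation: [0.764, 0.645, 0.0, -0.001]
wrist_force: [0.2, 0.2, 1.0]
grip_width: 0.997
[ 0.63516903 -0.01854602  0.29906253] [ 7.63882210e-01  6.45355329e-01  8.33376645e-05 -6.79852901e-04] [-0.15009075  0.39564291  0.18624186  1.53757807 -0.07737372  1.21629116
 -0.1187999 ] [-0.018 -0.016 -0.014  0.001  0.     0.001  0.002]
```

View pics/w2z.png

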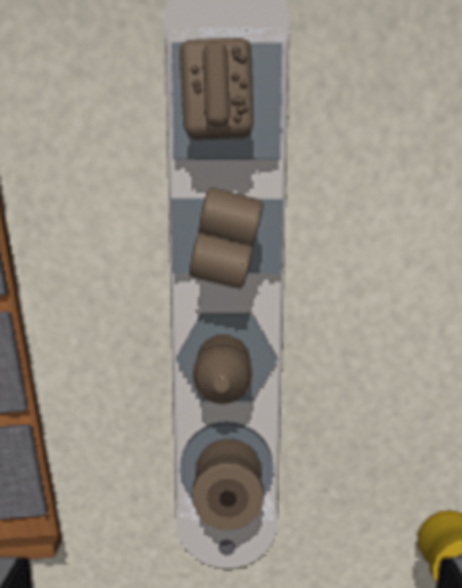

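Run:
```python
from h import *
import pickle
s=pickle.load(open("w2.pkl","rb"));pe=ext("wrist",s); print("cam",pe[1][:3,3].round(3))
im=cv2.imread("pics/w2.png").astype(int)
m=np.zeros(im.shape[:2],np.uint8)
d=im[:,:,2]-im[:,:,0]
m[:260,278:335]=((d>15)&(im[:,:,2]<160))[:260,278:335]
m=cv2.morphologyEx(m,cv2.MORPH_OPEN,np.ones((3,3)))
cs=[c for c in cv2.findContours(m,0,1)[0] if cv2.contourArea(c)>150]
v=im.astype(np.uint8).copy(); cv2.drawContours(v,cs,-1,(0,255,0),1)
cv2.imwrite("pics/w2c.png",cv2.resize(v[0:280,200:420],None,fx=2.1,fy=2.1))
for c in sorted(cs,key=lambda c:c[:,0,1].min()):
    q=c.reshape(-1,2).astype(float)
    print("bbox",cv2.boundingRect(c))
    for z in (.04,.054,.060,.066):
        P=onz("wrist",q,z,pe); r=cv2.minAreaRect((P[:,:2]*1000).astype(np.float32)); print(z,np.round(r[0],1),np.round(r[1],1),round(r[2],1))
# points from zoom
def z2(x,y): return [200+x/2.1,y/2.1]
print("tooth tip",onz("wrist",[z2(222,380)],.078,pe).round(4))
print("vert hole",onz("wrist",[z2(228,498)],.064,pe).round(4), onz("wrist",[z2(228,494)],.066,pe).round(4))
print("keel",onz("wrist",[z2(217,42),z2(217,122)],.064,pe).round(4))
print("armour xface top edges",onz("wrist",[z2(183,45),z2(187,130),z2(250,42),z2(250,132)],.053,pe).round(4))
print("cradle arm corners",onz("wrist",[z2(172,43),z2(281,43),z2(281,160),z2(173,160)],.02,pe).round(4).tolist())
print("cradle vert",onz("wrist",[z2(181,468),z2(273,468)],.02,pe).round(4).tolist())
for n,a in (("scene",[279.1,207.4]),("side",[340.8,166.7])): print(n,"vert hole",onz(n,[a],.065).round(4))
print("side tip",onz("side",[[316.7,185.8]],.077).round(4))
```

```text
cam [0.648 0.061 0.433]
bbox (286, 18, 34, 46)
0.04 [647.7 117.3] [45.2 34.9] 83.2
0.054 [647.7 115.3] [43.6 33.6] 83.2
0.06 [647.7 114.4] [42.9 33.1] 83.2
0.066 [647.7 113.5] [42.2 32.5] 83.2
bbox (291, 90, 34, 46)
0.04 [639.3  41.1] [47.6 30.7] 67.0
0.054 [639.6  41.8] [45.9 29.6] 67.0
0.06 [639.7  42.1] [45.2 29.1] 67.0
0.066 [639.9  42.4] [44.4 28.7] 67.0
bbox (293, 160, 26, 28)
0.04 [625.1 -28.9] [33.4 30.4] 80.4
0.054 [625.9 -25.7] [32.2 29.3] 80.4
0.06 [626.2 -24.4] [31.7 28.8] 80.4
0.066 [626.6 -23. ] [31.2 28.4] 80.4
bbox (292, 210, 33, 42)
0.04 [ 615.3 -103.2] [56.7 41.3] 80.4
0.054 [616.5 -97.3] [54.7 39.8] 80.4
0.06 [616.9 -94.8] [53.8 39.2] 80.4
0.066 [617.4 -92.3] [53.  38.5] 80.4
tooth tip [[ 0.6262 -0.0284  0.078 ]]
vert hole [[ 0.6166 -0.1013  0.064 ]] [[ 0.6172 -0.0979  0.066 ]]
keel [[0.6516 0.1328 0.064 ]
 [0.6454 0.0973 0.064 ]]
armour xface top edges [[0.635  0.1365 0.053 ]
 [0.6296 0.0972 0.053 ]
 [0.6677 0.1323 0.053 ]
 [0.661  0.0908 0.053 ]]
cradle arm corners [[0.6282, 0.1451, 0.02], [0.6857, 0.1353, 0.02], [0.6767, 0.0761, 0.02], [0.6175, 0.0862, 0.02]]
cradle vert [[0.587, -0.0952, 0.02], [0.6445, -0.1049, 0.02]]
scene vert hole [[ 0.6156 -0.1001  0.065 ]]
side vert hole [[ 0.6173 -0.1006  0.065 ]]
side tip [[ 0.6252 -0.0308  0.077 ]]
```

View pics/w2c.png

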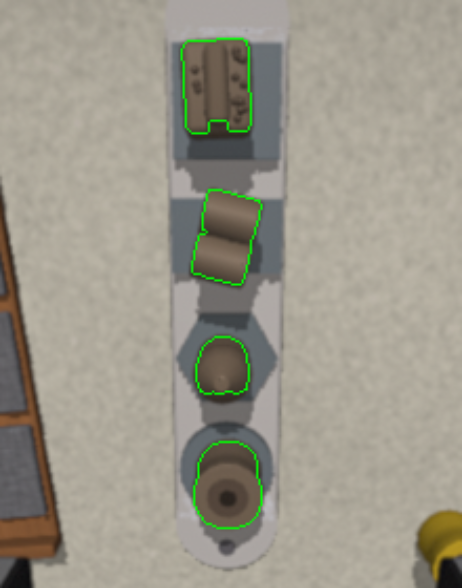

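```bash
cat >> h.py <<'E'
def go(targets):
    """targets: (x,y,z,azimuth deg of tool y); prints rz, shift in tool axes from the present pose"""
    s=robot.read_state(); Q=R.from_quat(s["orientation"]).as_matrix(); p=s["eef_pos"]
    az=np.degrees(np.arctan2(Q[1,1],Q[0,1]))
    print("t",s["time_s"],"pos",p.round(4),"az",az.round(2),"tool z",Q[:,2].round(4),"w",round(s["grip_width"],3),"f",s["wrist_force"].round(1))
    for t in targets:
        dl=Q.T@(np.array(t[:3])-p); Rt=R.from_euler('z',t[3],degrees=True).as_matrix()@np.array([[0,1,0],[1,0,0],[0,0,-1.]])
        rv=R.from_matrix(Q.T@Rt).as_rotvec(degrees=True)
        print(t,"->",rv.round(1),dl.round(4), "dist",np.linalg.norm(dl).round(3))
E
python3 -c "
from h import *
go([(.648,.115,.13,-8),(.648,.115,.030,-8)])"
```

```text
t 2.625 pos [ 0.6352 -0.0179  0.2994] az -9.55 tool z [-3.0e-04  1.3e-03 -1.0e+00] w 0.998 f [-0.3  0.3 -0.1]
(0.648, 0.115, 0.13, -8) -> [-0.  -0.1 -1.6] [ 0.133  -0.0093  0.1695] dist 0.216
(0.648, 0.115, 0.03, -8) -> [-0.  -0.1 -1.6] [ 0.1329 -0.0093  0.2695] dist 0.301
```

```bash
python3 -m handwheel '[[[0,0,-1.6,0.133,-0.009,0.17,1],[0,0,-1.6,0.133,-0.009,0.17,1],[0,0,-1.6,0.133,-0.009,0.17,1],[0,0,-1.6,0.133,-0.009,0.17,1],[0,0,-1.6,0.133,-0.009,0.17,1],[0,0,-1.6,0.133,-0.009,0.17,1]]]'
python3 -c "
from h import *
go([(.648,.115,.060,-8),(.648,.115,.030,-8)])"
```

```text
time_s: 3.38
eef_pos: [0.6507, 0.1103, 0.1316]
orientation: [0.756, 0.655, 0.001, 0.001]
wrist_force: [0.6, -0.9, 0.1]
grip_width: 1.001
t 3.375 pos [0.6507 0.1103 0.1316] az -8.21 tool z [ 3.4e-03 -9.0e-04 -1.0e+00] w 1.001 f [ 0.6 -0.9  0.1]
(0.648, 0.115, 0.06, -8) -> [ 0.2  0.  -0.2] [ 0.0043 -0.0036  0.0716] dist 0.072
(0.648, 0.115, 0.03, -8) -> [ 0.2  0.  -0.2] [ 0.0043 -0.0037  0.1016] dist 0.102
```

```bash
python3 -m handwheel '[[[0,0,0,0,0,0,1],[0,0,0,0,0,0,1]]]'
python3 -c "
from h import *
go([(.648,.115,.060,-8),(.648,.115,.030,-8)])"
```

```text
time_s: 3.62
eef_pos: [0.6501, 0.1109, 0.1309]
orientation: [0.756, 0.655, 0.001, 0.001]
wrist_force: [-0.0, 0.1, -0.3]
grip_width: 0.998
t 3.625 pos [0.6501 0.1109 0.1309] az -8.23 tool z [ 2.4e-03  1.0e-04 -1.0e+00] w 0.998 f [-0.   0.1 -0.3]
(0.648, 0.115, 0.06, -8) -> [ 0.1 -0.  -0.2] [ 0.0037 -0.0028  0.0709] dist 0.071
(0.648, 0.115, 0.03, -8) -> [ 0.1 -0.  -0.2] [ 0.0037 -0.0029  0.1009] dist 0.101
```

```bash
python3 -m handwheel '[[[0,0,0,0.004,-0.003,0.035,1],[0,0,0,0.004,-0.003,0.071,1],[0,0,0,0.004,-0.003,0.09,1],[0,0,0,0.004,-0.003,0.101,1],[0,0,0,0.004,-0.003,0.101,1],[0,0,0,0.004,-0.003,0.101,1]]]'
python3 - <<'E'
from h import *
go([(.648,.115,.030,-8)])
im=imaging.snapshot("wrist"); cv2.imwrite("pics/w3.png",im[:,:,::-1])
E
```

```text
time_s: 4.38
eef_pos: [0.6478, 0.1168, 0.0296]
orientation: [0.755, 0.655, 0.001, 0.001]
wrist_force: [0.2, -0.1, -0.6]
grip_width: 0.995
t 4.375 pos [0.6478 0.1168 0.0296] az -8.12 tool z [ 2.1e-03  4.0e-04 -1.0e+00] w 0.995 f [ 0.2 -0.1 -0.6]
(0.648, 0.115, 0.03, -8) -> [ 0.1 -0.  -0.1] [-0.0017  0.0005 -0.0004] dist 0.002
```

View pics/w3.png

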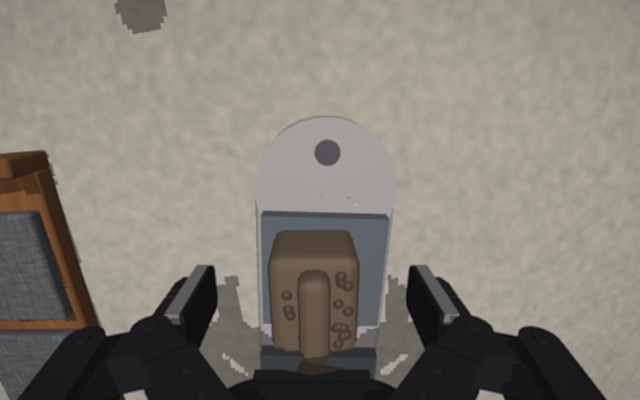

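The armour is centred between the open fingers at column 313, and its faces are parallel to the jaws.

```bash
python3 -m handwheel '[[[0,0,0,0,0,0,0],[0,0,0,0,0,0,0],[0,0,0,0,0,0,0],[0,0,0,0,0,0,0],[0,0,0,0,0,0,0],[0,0,0,0,0,0,0]]]'
python3 -m handwheel '[[[0,0,0,0,0,0,0],[0,0,0,0,0,-0.02,0],[0,0,0,0,0,-0.06,0],[0,0,0,0,0,-0.1,0],[0,0,0,0,0,-0.1,0]]]'
python3 - <<'E'
from h import *
go([(.4652,-.0771,.13,-4.7)])
im=imaging.snapshot("wrist"); cv2.imwrite("pics/w4.png",im[:,:,::-1])
E
```

```text
time_s: 5.18
eef_pos: [0.6472, 0.1167, 0.0288]
orientation: [0.755, 0.655, 0.0, 0.0]
wrist_force: [0.3, -0.6, 4.6]
grip_width: 0.41
time_s: 5.8
eef_pos: [0.6494, 0.1171, 0.1329]
orientation: [0.755, 0.655, 0.003, 0.002]
wrist_force: [1.1, -0.9, -1.3]
grip_width: 0.416
t 5.8 pos [0.6494 0.1171 0.1329] az -8.12 tool z [ 0.0071  0.0016 -1.    ] w 0.416 f [ 1.1 -0.9 -1.3]
(0.4652, -0.0771, 0.13, -4.7) -> [ 0.4 -0.1 -3.4] [-0.2182 -0.1549  0.0013] dist 0.268
```

View pics/w4.png

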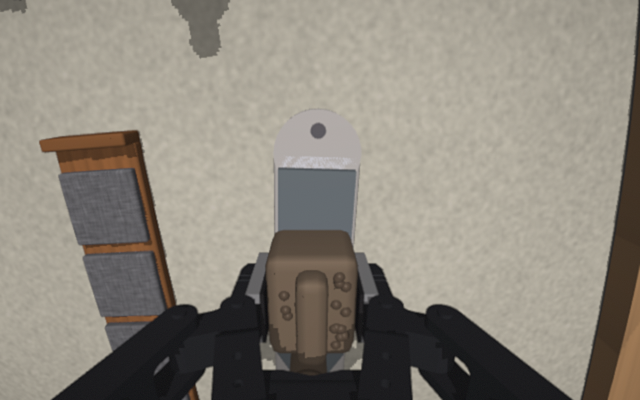

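```bash
python3 -m handwheel '[[[0,0,-3.4,-0.217,-0.155,0,0],[0,0,-3.4,-0.217,-0.155,0,0],[0,0,-3.4,-0.217,-0.155,0,0],[0,0,-3.4,-0.217,-0.155,0,0],[0,0,-3.4,-0.217,-0.155,0,0],[0,0,-3.4,-0.217,-0.155,0,0],[0,0,-3.4,-0.217,-0.155,0,0],[0,0,-3.4,-0.217,-0.155,0,0]]]'
python3 -c "
from h import *
go([(.465,-.0754,.050,-4.7),(.465,-.0754,.0305,-4.7)])"
```

```text
time_s: 6.85
eef_pos: [0.4638, -0.0748, 0.1281]
orientation: [0.735, 0.678, 0.0, -0.0]
wrist_force: [0.1, 0.6, -2.3]
grip_width: 0.414
t 6.85 pos [ 0.4638 -0.0748  0.1281] az -4.55 tool z [ 3.e-04  4.e-04 -1.e+00] w 0.414 f [ 0.1  0.6 -2.3]
(0.465, -0.0754, 0.05, -4.7) -> [ 0.  -0.   0.1] [-0.0006  0.0013  0.0781] dist 0.078
(0.465, -0.0754, 0.0305, -4.7) -> [ 0.  -0.   0.1] [-0.0006  0.0012  0.0976] dist 0.098
```

```bash
python3 -m handwheel '[[[0,0,0,-0.001,0.001,0.04,0],[0,0,0,-0.001,0.001,0.075,0],[0,0,0,-0.001,0.001,0.09,0],[0,0,0,-0.001,0.001,0.096,0],[0,0,0,-0.001,0.001,0.096,0],[0,0,0,-0.001,0.001,0.096,0]]]'
python3 -c "
from h import *
go([(.465,-.0754,.029,-4.7)])"
```

```text
time_s: 7.6
eef_pos: [0.4645, -0.0775, 0.0332]
orientation: [0.736, 0.677, 0.001, 0.001]
wrist_force: [0.4, 0.0, -1.1]
grip_width: 0.411
t 7.6 pos [ 0.4645 -0.0775  0.0332] az -4.71 tool z [ 2.e-03 -1.e-04 -1.e+00] w 0.411 f [ 0.4  0.  -1.1]
(0.465, -0.0754, 0.029, -4.7) -> [ 0.1 -0.  -0. ] [0.0021 0.0003 0.0042] dist 0.005
```

```bash
python3 -m handwheel '[[[0,0,0,0.001,0,0.003,0],[0,0,0,0.002,0,0.004,0],[0,0,0,0.002,0,0.004,0]]]'
python3 -c "
from h import *
go([(.465,-.0754,.029,-4.7)])"
```

```text
time_s: 7.98
eef_pos: [0.464, -0.0755, 0.0287]
orientation: [0.736, 0.677, 0.0, 0.0]
wrist_force: [-1.2, -0.5, 3.7]
grip_width: 0.411
t 7.975 pos [ 0.464  -0.0755  0.0287] az -4.72 tool z [ 6.e-04 -1.e-04 -1.e+00] w 0.411 f [-1.2 -0.5  3.7]
(0.465, -0.0754, 0.029, -4.7) -> [ 0.  0. -0.] [ 0.0002  0.001  -0.0003] dist 0.001
```

```bash
python3 -m handwheel '[[[0,0,0,0,0,0,0.55],[0,0,0,0,0,0,0.8],[0,0,0,0,0,0,1],[0,0,0,0,0,0,1],[0,0,0,0,0,-0.02,1],[0,0,0,0,0,-0.06,1],[0,0,0,0,0,-0.1,1],[0,0,0,0,0,-0.1,1],[0,0,0,0,0,-0.1,1]]]'
python3 - <<'E'
from h import *
go([(.6395,.0417,.13,-23)])
im=imaging.snapshot("wrist"); cv2.imwrite("pics/w5.png",im[:,:,::-1])
E
```

```text
time_s: 9.1
eef_pos: [0.4633, -0.0752, 0.128]
orientation: [0.736, 0.677, -0.0, -0.0]
wrist_force: [-0.4, 0.4, -0.5]
grip_width: 0.998
t 9.1 pos [ 0.4633 -0.0752  0.128 ] az -4.7 tool z [-3.e-04  2.e-04 -1.e+00] w 0.998 f [-0.4  0.4 -0.5]
(0.6395, 0.0417, 0.13, -23) -> [-0.  -0.  18.3] [ 0.131   0.166  -0.0021] dist 0.211
```

View pics/w5.png

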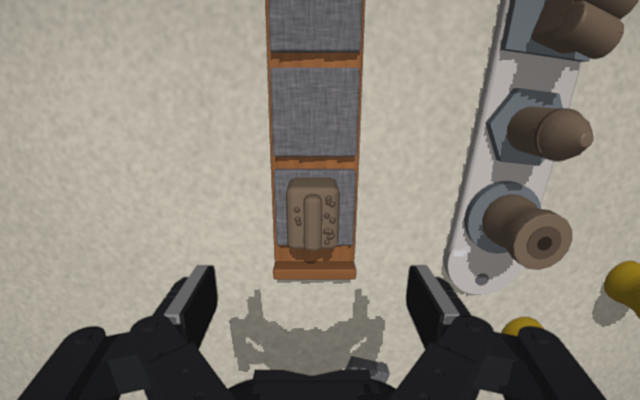

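The armour stands upright on the right-end pad at about (313,215). Next is the knuckle.

```bash
python3 -m handwheel '[[[0,0,18.3,0.131,0.166,0,1],[0,0,18.3,0.131,0.166,0,1],[0,0,18.3,0.131,0.166,0,1],[0,0,18.3,0.131,0.166,0,1],[0,0,18.3,0.131,0.166,0,1],[0,0,18.3,0.131,0.166,0,1],[0,0,18.3,0.131,0.166,0,1]]]'
python3 - <<'E'
from h import *
go([(.6395,.0417,.060,-23),(.6395,.0417,.030,-23)])
im=imaging.snapshot("wrist"); cv2.imwrite("pics/w6.png",im[:,:,::-1])
E
```

```text
time_s: 10.02
eef_pos: [0.6386, 0.0399, 0.1278]
orientation: [0.834, 0.551, -0.001, -0.0]
wrist_force: [-0.1, -0.2, 0.6]
grip_width: 1.001
t 10.025 pos [0.6386 0.0399 0.1278] az -23.12 tool z [-1.7e-03 -7.0e-04 -1.0e+00] w 1.001 f [-0.1 -0.2  0.6]
(0.6395, 0.0417, 0.06, -23) -> [-0.1  0.1 -0.1] [0.0021 0.0002 0.0678] dist 0.068
(0.6395, 0.0417, 0.03, -23) -> [-0.1  0.1 -0.1] [0.0021 0.0003 0.0978] dist 0.098
```

View pics/w6.png

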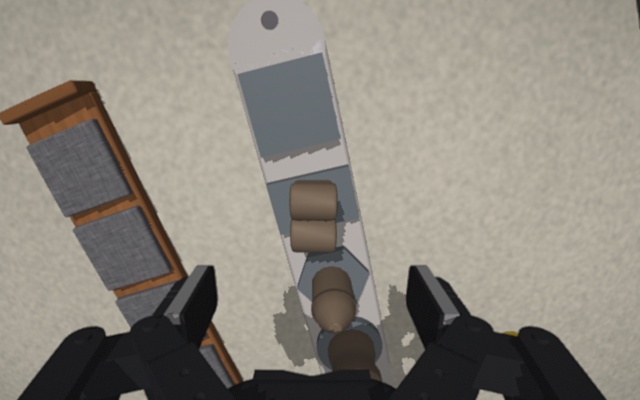

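The knuckle at (314,217) lines up with the tool axes. Descending.

```bash
python3 -m handwheel '[[[0,0,0,0.002,0,0.035,1],[0,0,0,0.002,0,0.07,1],[0,0,0,0.001,0,0.09,1],[0,0,0,0,0,0.098,1],[0,0,0,0,0,0.098,1],[0,0,0,0,0,0.098,1]]]'
python3 - <<'E'
from h import *
go([(.6395,.0417,.029,-23)])
E
```

```text
time_s: 10.82
eef_pos: [0.641, 0.0415, 0.0316]
orientation: [0.834, 0.552, 0.001, 0.001]
wrist_force: [0.8, 0.5, 0.4]
grip_width: 0.999
t 10.825 pos [0.641  0.0415 0.0316] az -23.02 tool z [ 2.2e-03  2.0e-04 -1.0e+00] w 0.999 f [0.8 0.5 0.4]
(0.6395, 0.0417, 0.029, -23) -> [ 0.1 -0.1 -0. ] [-0.0004 -0.0015  0.0026] dist 0.003
```

```bash
python3 -m handwheel '[[[0,0,0,0,-0.001,0.001,1],[0,0,0,0,-0.001,0.001,0],[0,0,0,0,-0.001,0.001,0],[0,0,0,0,-0.001,0.001,0],[0,0,0,0,-0.001,0.001,0],[0,0,0,0,-0.001,0.001,0],[0,0,0,0,-0.001,0.001,0],[0,0,0,0,-0.001,0.001,0]]]'
python3 -m handwheel '[[[0,0,0,0,0,0,0],[0,0,0,0,0,-0.02,0],[0,0,0,0,0,-0.06,0],[0,0,0,0,0,-0.1,0],[0,0,0,0,0,-0.1,0],[0,0,0,0,0,-0.1,0]]]'
python3 - <<'E'
from h import *
go([(.4708,-.006,.13,-4.7)])
im=imaging.snapshot("wrist"); cv2.imwrite("pics/w7.png",im[:,:,::-1])
E
```

```text
time_s: 11.82
eef_pos: [0.6393, 0.042, 0.0295]
orientation: [0.834, 0.552, 0.0, 0.0]
wrist_force: [-0.0, -0.2, 2.4]
grip_width: 0.343
time_s: 12.58
eef_pos: [0.6382, 0.042, 0.1293]
orientation: [0.834, 0.552, -0.0, -0.0]
wrist_force: [-0.1, -0.7, -2.3]
grip_width: 0.338
t 12.575 pos [0.6382 0.042  0.1293] az -23.01 tool z [-9.e-04  1.e-04 -1.e+00] w 0.338 f [-0.1 -0.7 -2.3]
(0.4708, -0.006, 0.13, -4.7) -> [ -0.1   0.  -18.3] [-0.1096 -0.1354 -0.0006] dist 0.174
```

View pics/w7.png

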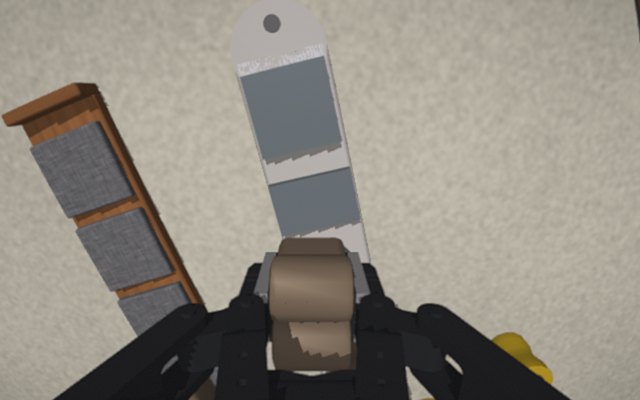

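Knuckle held with no visible tilt (rolls at column 313). Carry it to the pad next to the armour.

```bash
python3 -m handwheel '[[[0,0,-18.3,-0.11,-0.135,0,0],[0,0,-18.3,-0.11,-0.135,0,0],[0,0,-18.3,-0.11,-0.135,0,0],[0,0,-18.3,-0.11,-0.135,0,0],[0,0,-18.3,-0.11,-0.135,0,0],[0,0,-18.3,-0.11,-0.135,0,0],[0,0,-18.3,-0.11,-0.135,0,0]]]'
python3 -c "
from h import *
go([(.4708,-.006,.050,-4.7),(.4708,-.006,.0295,-4.7)])"
```

```text
time_s: 13.5
eef_pos: [0.4725, -0.0062, 0.1291]
orientation: [0.735, 0.678, 0.0, 0.0]
wrist_force: [-0.4, -0.5, -1.0]
grip_width: 0.343
t 13.5 pos [ 0.4725 -0.0062  0.1291] az -4.67 tool z [ 1.e-04 -0.e+00 -1.e+00] w 0.343 f [-0.4 -0.5 -1. ]
(0.4708, -0.006, 0.05, -4.7) -> [0. 0. 0.] [ 0.0001 -0.0017  0.0791] dist 0.079
(0.4708, -0.006, 0.0295, -4.7) -> [0. 0. 0.] [ 0.0001 -0.0017  0.0996] dist 0.1
```

```bash
python3 -m handwheel '[[[0,0,0,0,-0.002,0.04,0],[0,0,0,0,-0.002,0.075,0],[0,0,0,0,-0.002,0.09,0],[0,0,0,0,-0.002,0.096,0],[0,0,0,0,-0.002,0.096,0],[0,0,0,0,-0.002,0.096,0]]]'
python3 -c "
from h import *
go([(.4708,-.006,.0295,-4.7)])"
```

```text
time_s: 14.25
eef_pos: [0.4707, -0.0063, 0.0343]
orientation: [0.736, 0.677, 0.001, 0.001]
wrist_force: [0.4, -0.1, -1.4]
grip_width: 0.345
t 14.25 pos [ 0.4707 -0.0063  0.0343] az -4.71 tool z [ 1.9e-03  2.0e-04 -1.0e+00] w 0.345 f [ 0.4 -0.1 -1.4]
(0.4708, -0.006, 0.0295, -4.7) -> [ 0.1 -0.  -0. ] [0.0003 0.0001 0.0048] dist 0.005
```

```bash
python3 -m handwheel '[[[0,0,0,0,0,0.003,0],[0,0,0,0,0,0.004,0],[0,0,0,0,0,0.004,0],[0,0,0,0,0,0.004,0]]]'
python3 -c "
from h import *
go([(.4708,-.006,.0295,-4.7)])"
```

```text
time_s: 14.75
eef_pos: [0.4699, -0.0063, 0.0294]
orientation: [0.736, 0.677, 0.0, 0.0]
wrist_force: [0.4, -0.3, 0.1]
grip_width: 0.343
t 14.75 pos [ 0.4699 -0.0063  0.0294] az -4.71 tool z [ 3.e-04  1.e-04 -1.e+00] w 0.343 f [ 0.4 -0.3  0.1]
(0.4708, -0.006, 0.0295, -4.7) -> [ 0. -0. -0.] [ 0.0004  0.0009 -0.0001] dist 0.001
```

```bash
python3 -m handwheel '[[[0,0,0,0,0,0.0005,0],[0,0,0,0,0,0.0005,0.5],[0,0,0,0,0,0.0005,0.8],[0,0,0,0,0,0.0005,1],[0,0,0,0,0,0,1],[0,0,0,0,0,-0.02,1],[0,0,0,0,0,-0.06,1],[0,0,0,0,0,-0.1,1],[0,0,0,0,0,-0.1,1],[0,0,0,0,0,-0.1,1]]]'
python3 - <<'E'
from h import *
go([(.626,-.029,.13,-9.6)])
im=imaging.snapshot("wrist"); cv2.imwrite("pics/w8.png",im[:,:,::-1])
E
```

```text
time_s: 16.0
eef_pos: [0.4693, -0.0063, 0.129]
orientation: [0.736, 0.677, -0.0, -0.0]
wrist_force: [0.3, -0.2, 0.0]
grip_width: 1.0
t 16.0 pos [ 0.4693 -0.0063  0.129 ] az -4.71 tool z [-2.e-04  1.e-04 -1.e+00] w 1.0 f [ 0.3 -0.2  0. ]
(0.626, -0.029, 0.13, -9.6) -> [-0.  -0.   4.9] [-0.0097  0.158  -0.0011] dist 0.158
```

View pics/w8.png

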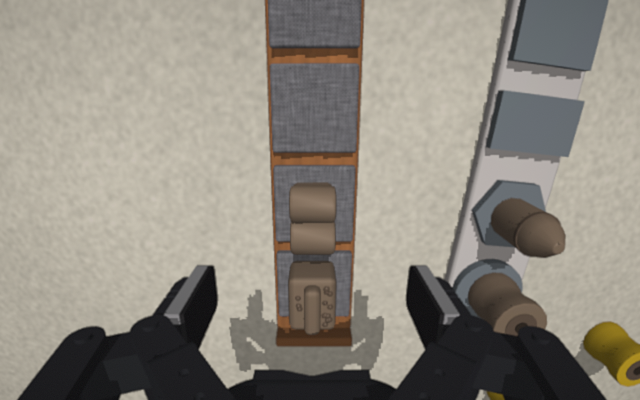

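The knuckle stands at (314,217) on its pad beside the armour. Now the tooth.

```bash
python3 -m handwheel '[[[0,0,4.9,-0.01,0.158,0,1],[0,0,4.9,-0.01,0.158,0,1],[0,0,4.9,-0.01,0.158,0,1],[0,0,4.9,-0.01,0.158,0,1],[0,0,4.9,-0.01,0.158,0,1],[0,0,4.9,-0.01,0.158,0,1]]]'
python3 - <<'E'
from h import *
go([(.626,-.029,.060,-9.6),(.626,-.029,.0295,-9.6)])
im=imaging.snapshot("wrist"); cv2.imwrite("pics/w9.png",im[:,:,::-1])
E
```

```text
time_s: 16.8
eef_pos: [0.6247, -0.029, 0.1285]
orientation: [0.764, 0.645, -0.001, -0.001]
wrist_force: [-0.2, 0.0, 0.2]
grip_width: 0.999
t 16.8 pos [ 0.6247 -0.029   0.1285] az -9.6 tool z [-2.3e-03  3.0e-04 -1.0e+00] w 0.999 f [-0.2  0.   0.2]
(0.626, -0.029, 0.06, -9.6) -> [-0.1  0.  -0. ] [0.0003 0.0015 0.0685] dist 0.069
(0.626, -0.029, 0.0295, -9.6) -> [-0.1  0.  -0. ] [0.0003 0.0015 0.099 ] dist 0.099
```

View pics/w9.png

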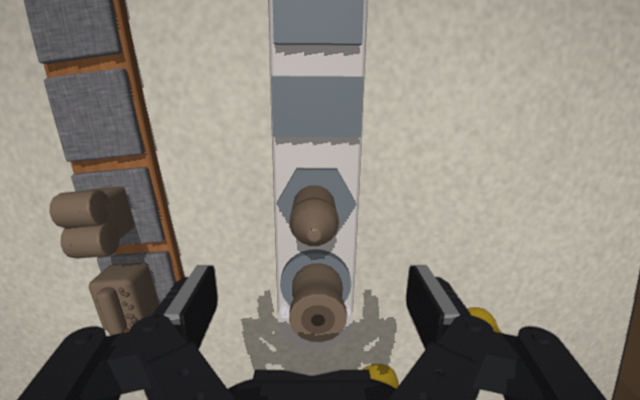

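```bash
python3 - <<'E'
from h import *
pe=ext("wrist")
print(onz("wrist",[[314,235],[317,320]],.077,pe).round(4)[0], onz("wrist",[[317,320]],.064,pe).round(4))
E
python3 -m handwheel '[[[0,0,0,0,0.0015,0.035,1],[0,0,0,0,0.0015,0.07,1],[0,0,0,0,0.001,0.09,1],[0,0,0,0,0,0.099,1],[0,0,0,0,0,0.099,1],[0,0,0,0,0,0.099,1]]]'
python3 - <<'E'
from h import *
go([(.626,-.029,.0295,-9.6)])
im=imaging.snapshot("wrist"); cv2.imwrite("pics/w10.png",im[:,:,::-1])
E
```

```text
[ 0.6255 -0.0306  0.077 ] [[ 0.6159 -0.102   0.064 ]]
time_s: 17.6
eef_pos: [0.6274, -0.0294, 0.0316]
orientation: [0.764, 0.645, 0.001, 0.001]
wrist_force: [0.0, -0.5, 0.6]
grip_width: 1.0
t 17.6 pos [ 0.6274 -0.0294  0.0316] az -9.61 tool z [ 0.0022 -0.     -1.    ] w 1.0 f [ 0.  -0.5  0.6]
(0.626, -0.029, 0.0295, -9.6) -> [ 0.1 -0.  -0. ] [ 0.0001 -0.0015  0.0021] dist 0.003
```

View pics/w10.png

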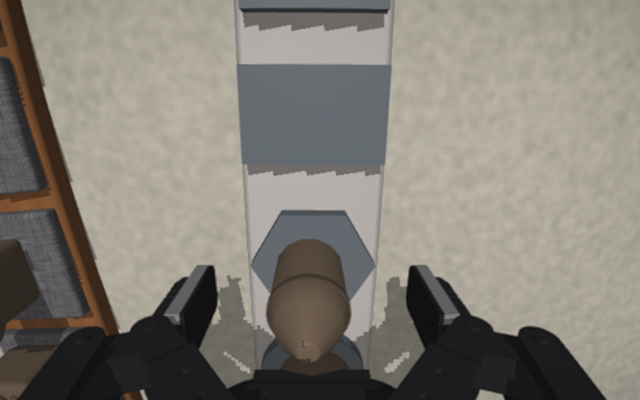

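The tooth is centred between the pads (column 309).

```bash
python3 -m handwheel '[[[0,0,0,-0.001,-0.001,0.001,1],[0,0,0,-0.001,-0.001,0.001,1],[0,0,0,-0.001,-0.001,0.001,0],[0,0,0,-0.001,-0.001,0.001,0],[0,0,0,-0.001,-0.001,0.001,0],[0,0,0,-0.001,-0.001,0.001,0],[0,0,0,-0.001,-0.001,0.001,0],[0,0,0,-0.001,-0.001,0.001,0],[0,0,0,-0.001,-0.001,0.001,0]]]'
python3 -m handwheel '[[[0,0,0,0,0,0,0],[0,0,0,0,0,-0.02,0],[0,0,0,0,0,-0.06,0],[0,0,0,0,0,-0.1,0],[0,0,0,0,0,-0.1,0],[0,0,0,0,0,-0.1,0]]]'
python3 - <<'E'
from h import *
go([(.4768,.0648,.13,-4.7)])
im=imaging.snapshot("wrist"); cv2.imwrite("pics/w11.png",im[:,:,::-1])
E
```

```text
time_s: 18.77
eef_pos: [0.6254, -0.0301, 0.0295]
orientation: [0.764, 0.645, 0.0, 0.0]
wrist_force: [-1.0, -0.4, 3.7]
grip_width: 0.368
time_s: 19.52
eef_pos: [0.6246, -0.03, 0.1293]
orientation: [0.764, 0.645, -0.0, -0.0]
wrist_force: [-0.1, -0.6, -1.6]
grip_width: 0.368
t 19.525 pos [ 0.6246 -0.03    0.1293] az -9.6 tool z [-5.e-04  2.e-04 -1.e+00] w 0.368 f [-0.1 -0.6 -1.6]
(0.4768, 0.0648, 0.13, -4.7) -> [-0.  -0.  -4.9] [ 0.0688 -0.1616 -0.0006] dist 0.176
```

View pics/w11.png

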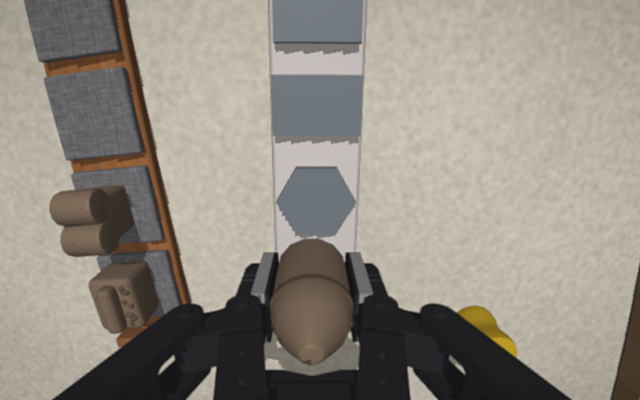

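Tooth held upright (tip at (311,352), centred). Moving it to the third pad from the right.

```bash
python3 -m handwheel '[[[0,0,-4.9,0.069,-0.162,0,0],[0,0,-4.9,0.069,-0.162,0,0],[0,0,-4.9,0.069,-0.162,0,0],[0,0,-4.9,0.069,-0.162,0,0],[0,0,-4.9,0.069,-0.162,0,0],[0,0,-4.9,0.069,-0.162,0,0],[0,0,-4.9,0.069,-0.162,0,0]]]'
python3 -c "
from h import *
go([(.4768,.0648,.0295,-4.7)])"
```

```text
time_s: 20.45
eef_pos: [0.4778, 0.0641, 0.1291]
orientation: [0.736, 0.677, -0.0, 0.0]
wrist_force: [0.2, 0.1, -0.9]
grip_width: 0.372
t 20.45 pos [0.4778 0.0641 0.1291] az -4.8 tool z [ 0.e+00 -3.e-04 -1.e+00] w 0.372 f [ 0.2  0.1 -0.9]
(0.4768, 0.0648, 0.0295, -4.7) -> [ 0.   0.  -0.1] [ 0.0006 -0.001   0.0996] dist 0.1
```

```bash
python3 -m handwheel '[[[0,0,0,0.001,-0.001,0.04,0],[0,0,0,0.001,-0.001,0.075,0],[0,0,0,0.001,-0.001,0.09,0],[0,0,0,0.001,-0.001,0.096,0],[0,0,0,0.001,-0.001,0.098,0],[0,0,0,0.001,-0.001,0.098,0],[0,0,0,0.001,-0.001,0.098,0]]]'
python3 -c "
from h import *
go([(.4768,.0648,.0295,-4.7)])"
```

```text
time_s: 21.32
eef_pos: [0.4768, 0.0662, 0.0321]
orientation: [0.736, 0.677, 0.001, 0.0]
wrist_force: [-0.1, -0.3, -1.3]
grip_width: 0.372
t 21.325 pos [0.4768 0.0662 0.0321] az -4.71 tool z [ 1.5e-03  4.0e-04 -1.0e+00] w 0.372 f [-0.1 -0.3 -1.3]
(0.4768, 0.0648, 0.0295, -4.7) -> [ 0.1 -0.  -0. ] [-0.0014  0.0001  0.0026] dist 0.003
```

```bash
python3 -m handwheel '[[[0,0,0,-0.001,0,0.001,0],[0,0,0,-0.001,0,0.002,0],[0,0,0,-0.001,0,0.002,0],[0,0,0,-0.001,0,0.002,0]]]'
python3 -c "
from h import *
go([(.4768,.0648,.0295,-4.7)])"
```

```text
time_s: 21.82
eef_pos: [0.4762, 0.065, 0.0295]
orientation: [0.736, 0.677, 0.0, 0.0]
wrist_force: [0.1, -1.3, 3.4]
grip_width: 0.37
t 21.825 pos [0.4762 0.065  0.0295] az -4.72 tool z [ 2.e-04  0.e+00 -1.e+00] w 0.37 f [ 0.1 -1.3  3.4]
(0.4768, 0.0648, 0.0295, -4.7) -> [ 0. -0. -0.] [-0.0001  0.0007 -0.    ] dist 0.001
```

```bash
python3 -m handwheel '[[[0,0,0,0,0,0,0.5],[0,0,0,0,0,0,0.8],[0,0,0,0,0,0,1],[0,0,0,0,0,0,1],[0,0,0,0,0,-0.02,1],[0,0,0,0,0,-0.06,1],[0,0,0,0,0,-0.1,1],[0,0,0,0,0,-0.1,1],[0,0,0,0,0,-0.1,1]]]'
python3 - <<'E'
from h import *
go([(.6163,-.1003,.13,-9.6)])
im=imaging.snapshot("wrist"); cv2.imwrite("pics/w12.png",im[:,:,::-1])
E
```

```text
time_s: 22.95
eef_pos: [0.4756, 0.065, 0.1289]
orientation: [0.736, 0.677, -0.0, -0.0]
wrist_force: [-0.2, 0.2, -0.8]
grip_width: 1.002
t 22.95 pos [0.4756 0.065  0.1289] az -4.7 tool z [-4.e-04  1.e-04 -1.e+00] w 1.002 f [-0.2  0.2 -0.8]
(0.6163, -0.1003, 0.13, -9.6) -> [-0.  -0.   4.9] [-0.1532  0.1538 -0.0011] dist 0.217
```

View pics/w12.png

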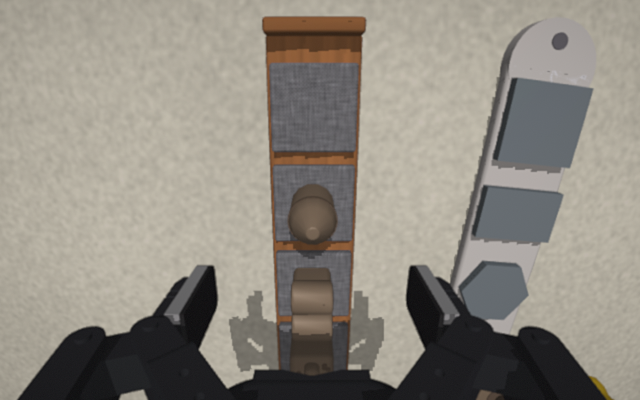

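The tooth stands at (312,212) on its pad. Last is the vertebra.

```bash
python3 -m handwheel '[[[0,0,4.9,-0.153,0.154,0,1],[0,0,4.9,-0.153,0.154,0,1],[0,0,4.9,-0.153,0.154,0,1],[0,0,4.9,-0.153,0.154,0,1],[0,0,4.9,-0.153,0.154,0,1],[0,0,4.9,-0.153,0.154,0,1],[0,0,4.9,-0.153,0.154,0,1]]]'
python3 - <<'E'
from h import *
go([(.6163,-.1003,.0295,-9.6)])
im=imaging.snapshot("wrist"); cv2.imwrite("pics/w13.png",im[:,:,::-1])
E
```

```text
time_s: 23.88
eef_pos: [0.6159, -0.0983, 0.1285]
orientation: [0.763, 0.646, -0.0, -0.001]
wrist_force: [0.4, 0.1, 0.4]
grip_width: 0.998
t 23.875 pos [ 0.6159 -0.0983  0.1285] az -9.5 tool z [-0.0018  0.0011 -1.    ] w 0.998 f [0.4 0.1 0.4]
(0.6163, -0.1003, 0.0295, -9.6) -> [-0.1 -0.   0.1] [-0.002   0.0009  0.099 ] dist 0.099
```

View pics/w13.png

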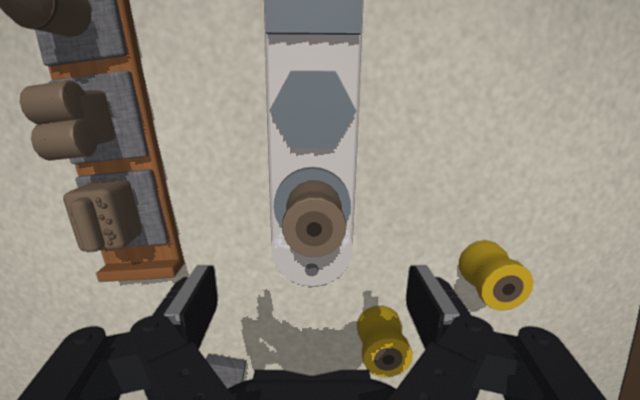

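Run:
```python
from h import *
pe=ext("wrist")
print(onz("wrist",[[508,289],[387,358]],.044,pe).round(4), onz("wrist",[[314,229]],.064,pe).round(4))
```

```text
[[ 0.7556 -0.1847  0.044 ]
 [ 0.6563 -0.2344  0.044 ]] [[ 0.6165 -0.1014  0.064 ]]
```

The yellow spools are at (0.756,-0.185) and (0.656,-0.234), more than 80 mm from the fingers, so the descent is clear.

```bash
python3 -m handwheel '[[[0,0,0,-0.002,0.001,0.035,1],[0,0,0,-0.002,0.001,0.07,1],[0,0,0,-0.002,0,0.09,1],[0,0,0,-0.002,0,0.099,1],[0,0,0,-0.002,0,0.099,1],[0,0,0,-0.002,0,0.099,1]]]'
python3 - <<'E'
from h import *
go([(.6163,-.1007,.0295,-9.6)])
im=imaging.snapshot("wrist"); cv2.imwrite("pics/w14.png",im[:,:,::-1])
E
```

```text
time_s: 24.68
eef_pos: [0.6177, -0.1022, 0.0315]
orientation: [0.764, 0.645, 0.001, 0.001]
wrist_force: [-0.8, 0.0, 0.2]
grip_width: 0.999
t 24.675 pos [ 0.6177 -0.1022  0.0315] az -9.61 tool z [ 2.1e-03 -3.0e-04 -1.0e+00] w 0.999 f [-0.8  0.   0.2]
(0.6163, -0.1007, 0.0295, -9.6) -> [ 0.1 -0.  -0. ] [ 0.0013 -0.0016  0.002 ] dist 0.003
```

View pics/w14.png

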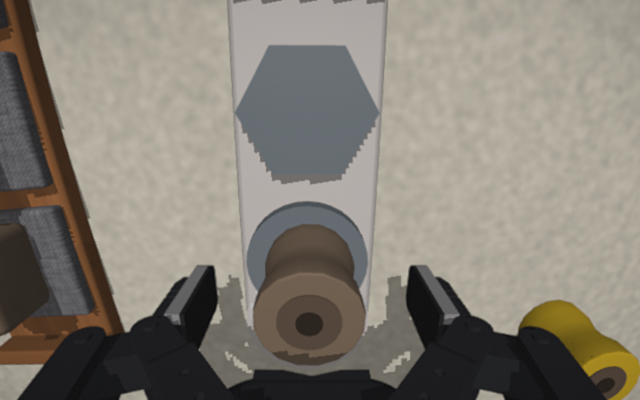

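The vertebra is centred between the fingers (column 309). Closing and lifting.

```bash
python3 -m handwheel '[[[0,0,0,0.001,-0.001,0.001,1],[0,0,0,0.001,-0.001,0.001,1],[0,0,0,0.001,-0.001,0.001,0],[0,0,0,0.001,-0.001,0.001,0],[0,0,0,0.001,-0.001,0.001,0],[0,0,0,0.001,-0.001,0.001,0],[0,0,0,0.001,-0.001,0.001,0],[0,0,0,0.001,-0.001,0.001,0],[0,0,0,0.001,-0.001,0.001,0]]]'
python3 -m handwheel '[[[0,0,0,0,0,0,0],[0,0,0,0,0,-0.02,0],[0,0,0,0,0,-0.06,0],[0,0,0,0,0,-0.1,0],[0,0,0,0,0,-0.1,0],[0,0,0,0,0,-0.1,0]]]'
python3 - <<'E'
from h import *
go([(.4827,.1357,.13,-4.7)])
im=imaging.snapshot("wrist"); cv2.imwrite("pics/w15.png",im[:,:,::-1])
E
```

```text
time_s: 25.85
eef_pos: [0.6161, -0.101, 0.0296]
orientation: [0.764, 0.645, 0.0, 0.0]
wrist_force: [-0.6, 0.1, 5.7]
grip_width: 0.472
time_s: 26.6
eef_pos: [0.6152, -0.1007, 0.1293]
orientation: [0.764, 0.645, -0.0, -0.0]
wrist_force: [0.5, 0.6, -1.1]
grip_width: 0.468
t 26.6 pos [ 0.6152 -0.1007  0.1293] az -9.6 tool z [-6.e-04  3.e-04 -1.e+00] w 0.468 f [ 0.5  0.6 -1.1]
(0.4827, 0.1357, 0.13, -4.7) -> [-0.  -0.  -4.9] [ 0.211  -0.1701 -0.0006] dist 0.271
```

View pics/w15.png

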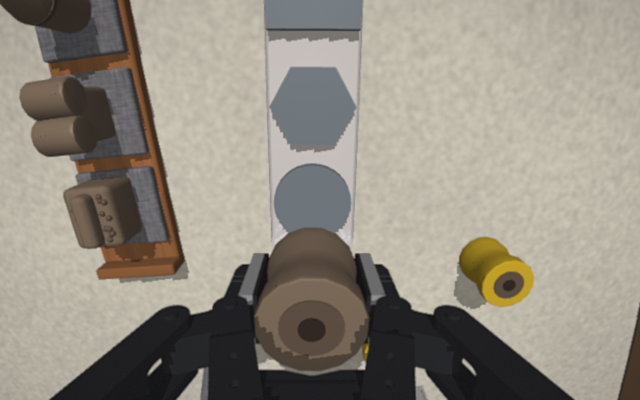

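```bash
python3 -m handwheel '[[[0,0,-4.9,0.211,-0.17,0,0],[0,0,-4.9,0.211,-0.17,0,0],[0,0,-4.9,0.211,-0.17,0,0],[0,0,-4.9,0.211,-0.17,0,0],[0,0,-4.9,0.211,-0.17,0,0],[0,0,-4.9,0.211,-0.17,0,0],[0,0,-4.9,0.211,-0.17,0,0],[0,0,-4.9,0.211,-0.17,0,0]]]'
python3 -c "
from h import *
go([(.4827,.1357,.0295,-4.7)])"
```

```text
time_s: 27.65
eef_pos: [0.484, 0.1337, 0.129]
orientation: [0.737, 0.676, -0.0, 0.0]
wrist_force: [0.9, 0.3, -1.3]
grip_width: 0.472
t 27.65 pos [0.484  0.1337 0.129 ] az -4.88 tool z [-2.e-04 -8.e-04 -1.e+00] w 0.472 f [ 0.9  0.3 -1.3]
(0.4827, 0.1357, 0.0295, -4.7) -> [-0.   0.  -0.2] [ 0.002  -0.0015  0.0995] dist 0.1
```

```bash
python3 -m handwheel '[[[0,0,0,0.001,-0.001,0.04,0],[0,0,0,0.001,-0.001,0.075,0],[0,0,0,0.001,-0.001,0.09,0],[0,0,0,0.001,-0.001,0.096,0],[0,0,0,0.001,-0.001,0.098,0],[0,0,0,0.001,-0.001,0.098,0],[0,0,0,0.001,-0.001,0.098,0]]]'
python3 -c "
from h import *
go([(.4827,.1357,.0295,-4.7)])"
```

```text
time_s: 28.52
eef_pos: [0.4831, 0.1368, 0.0321]
orientation: [0.736, 0.677, 0.001, 0.0]
wrist_force: [-0.1, -0.1, -0.5]
grip_width: 0.474
t 28.525 pos [0.4831 0.1368 0.0321] az -4.71 tool z [ 1.4e-03  6.0e-04 -1.0e+00] w 0.474 f [-0.1 -0.1 -0.5]
(0.4827, 0.1357, 0.0295, -4.7) -> [ 0.1 -0.  -0. ] [-0.0012 -0.0003  0.0026] dist 0.003
```

```bash
python3 -m handwheel '[[[0,0,0,-0.001,0,0.001,0],[0,0,0,-0.001,0,0.002,0],[0,0,0,-0.001,0,0.002,0],[0,0,0,-0.001,0,0.002,0]]]'
python3 -m handwheel '[[[0,0,0,0,0,0,0.6],[0,0,0,0,0,0,0.8],[0,0,0,0,0,0,1],[0,0,0,0,0,0,1],[0,0,0,0,0,-0.02,1],[0,0,0,0,0,-0.06,1],[0,0,0,0,0,-0.1,1],[0,0,0,0.04,0,-0.16,1],[0,0,0,0.04,0,-0.2,1],[0,0,0,0.04,0,-0.2,1],[0,0,0,0.04,0,-0.2,1]]]'
python3 - <<'E'
from h import *
import pickle
go([])
s=robot.read_state()
pickle.dump(s,open("w16.pkl","wb"))
for n in ["wrist","scene","side"]:
    im=imaging.snapshot(n); cv2.imwrite(f"pics/{n}16.png",im[:,:,::-1])
a=cv2.imread("pics/scene16.png")[100:290,225:455]; b=cv2.imread("pics/side16.png")[150:390,260:460]
a=cv2.resize(a,None,fx=1.9,fy=1.9); b=cv2.resize(b,(int(200*361/240),361)); cv2.imwrite("pics/e16.png",np.hstack([a,b]))
E
```

```text
time_s: 29.02
eef_pos: [0.4825, 0.1355, 0.0296]
orientation: [0.736, 0.677, 0.0, 0.0]
wrist_force: [-0.9, -0.9, 4.5]
grip_width: 0.47
time_s: 30.4
eef_pos: [0.4852, 0.1751, 0.2289]
orientation: [0.736, 0.677, -0.0, -0.0]
wrist_force: [-0.2, 0.6, -0.4]
grip_width: 0.999
t 30.4 pos [0.4852 0.1751 0.2289] az -4.71 tool z [-4.e-04 -2.e-04 -1.e+00] w 0.999 f [-0.2  0.6 -0.4]
```

View pics/wrist16.png

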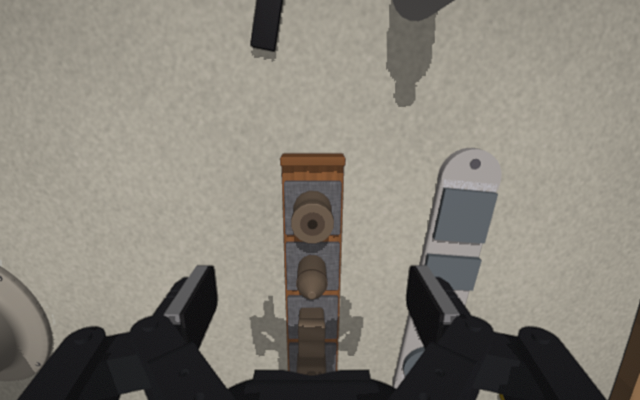

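View pics/e16.png

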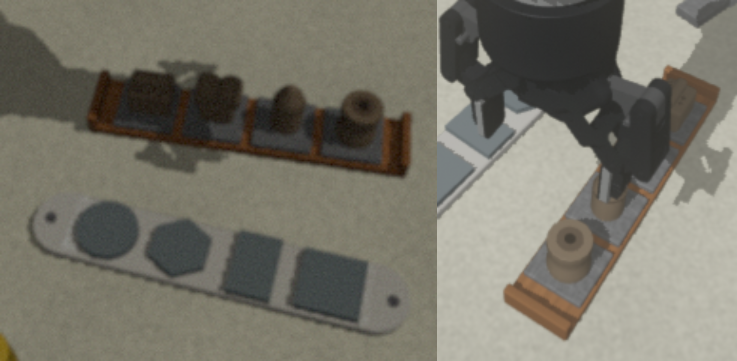

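All four stand: scene view right to left shows vertebra, tooth, knuckle, armour. One overhead view will check how well they are centred.

```bash
python3 -m handwheel '[[[0,0,0,-0.06,0,-0.1,1],[0,0,0,-0.12,0,-0.1,1],[0,0,0,-0.17,0,-0.1,1],[0,0,0,-0.17,0,-0.1,1],[0,0,0,-0.17,0,-0.1,1],[0,0,0,-0.17,0,-0.1,1]]]'
python3 - <<'E'
from h import *
go([])
s=robot.read_state(); im=imaging.snapshot("wrist")[:,:,::-1]; cv2.imwrite("pics/w17.png",im)
pe=ext("wrist",s)
pads=np.array([[.4827,.1357],[.4768,.0648],[.4708,-.006],[.4652,-.0771]])
v=cv2.resize(im[0:270,200:420],None,fx=2.2,fy=2.2,interpolation=2)
for (x,y),h in zip(pads,[.066,.078,.06,.064]):
    q=project("wrist",[[x,y,h]],pe)[0]; q=((q-[200,0])*2.2).astype(int); cv2.drawMarker(v,tuple(int(t) for t in q),(0,255,0),0,12,1)
cv2.imwrite("pics/w17z.png",v)
sd=imaging.snapshot("side"); cv2.imwrite("pics/side17.png",sd[:,:,::-1])
E
```

```text
time_s: 31.3
eef_pos: [0.4713, 0.0073, 0.3283]
orientation: [0.735, 0.678, -0.001, -0.001]
wrist_force: [1.0, -0.5, 0.3]
grip_width: 1.0
t 31.3 pos [0.4713 0.0073 0.3283] az -4.64 tool z [-1.8e-03  3.0e-04 -1.0e+00] w 1.0 f [ 1.  -0.5  0.3]
```

View pics/w17z.png

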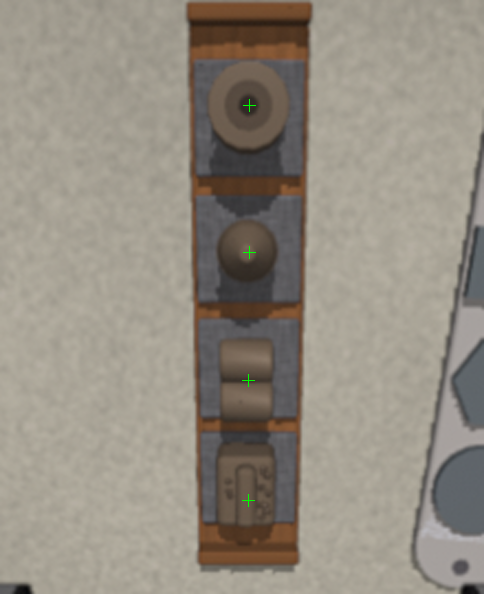

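View pics/side17.png

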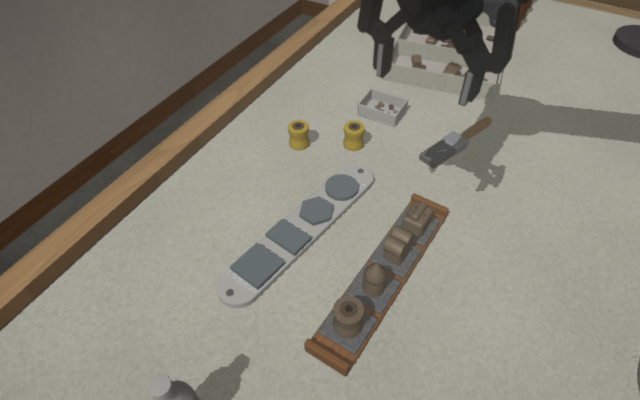

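The green crosses mark each pad centre at the fossil's height. They fall within about 2 mm of the vertebra hole, tooth tip, knuckle groove and armour keel. The side view shows all four upright, the drying rack empty and the decoys untouched.

```bash
python3 -m handwheel '[[[0,0,0,0,0,0,1],[0,0,0,0,0,0,1],[0,0,0,0,0,0,1]]]'; python3 -c "
from plant import robot
print(robot.finish_job())"
```

```text
time_s: 31.78
eef_pos: [0.4717, 0.0063, 0.3292]
orientation: [0.735, 0.678, -0.0, -0.0]
wrist_force: [-0.6, 0.6, 0.7]
grip_width: 1.0
the job is handed in; nothing more can be done
None
```

All four fossils now stand on the storage rack in reverse order, and the job was handed in at about 32 s of the 99 s allowed. From the robot's right to left they are armour, knuckle, tooth and vertebra.

- **Final views:** the overhead wrist and side pictures show every fossil upright on its own pad, within about 2 mm of the pad centre. The gripper is clear of everything and the yellow look-alikes were not touched.
- **Forces:** the wrist force never read above about 6 N at the end of a move; forces within a move were not read.
- **Disagreement:** the scene camera put the pads about 3 mm from where the wrist and side cameras put them. Those two agreed to about 1 mm, so I used them.

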